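# Dip a sampling cell, seat it in the reader's carriage and hold it in the reading notch

### The arm

A 6-joint arm with a two-finger parallel gripper is mounted at the origin on a cart in front of the work surface, level with it; the furniture and walls round the work are solid. World frame = base frame: x ahead of the robot, y to its left, z up, the work surface at z = 0. Lengths are in mm, angles in rad, forces in N, time in s.
With the tool pointing down it reaches from about 325 to 925 mm from the base axis. Payload 3.1 kg.
Tool frame: the origin (TCP) lies between the finger pads; the fingertips stand 14 mm ahead of it and the grasp point (between the pads) lies 5 mm behind it; z points along the fingers, y is the line along which they close (so a half turn about z gives the same grasp; the last joint's range is limited). The gripper opens to 85 mm and grips with 20 to 120 N. Pads are 22 mm wide; open, the fingers measure 114 mm over their backs; the gripper's body (76 mm by 85 mm) begins 54 mm behind the grasp point. The pads swing forward as they close: fully open they stand 13 mm farther back than shut.
Start: joints at [-1.439, 0.217, 1.613, -0, 1.311, -0.112], TCP at [150.891, -606.524, 245.3] pointing down, gripper open.
Joint ranges: [-2.75, 2.75], [-0.78, 2.1], [0.31, 2.55], [-1.13, 4.27], [0.13, 2.63], [-2.58, 2.58]. Speed limits (rad/s): [2.79, 2.79, 3.14, 3.14, 3.14, 3.14].

### API

Orientations are given as a rotation vector (axis times angle).
In Python, from workcell import readout, imaging, ticket, find_in, outline_of gives the robot as it stands.
- The arm moves only by the tool send_rows, never from a script. Its argument "moves" is a list of rows, each an object with "offset": the shift along the tool's x, y, z in mm, a list of three; "spin": the turn about the tool's z in degrees. A call has 1 to 10 rows; each row is the pose to reach, as a shift and turn from the pose commanded when the call began, along the tool's axes at that moment; what a row does not reach only later rows make up. A row lasts 1/8 s, in which the tool goes at most 62.5 mm and 10.7 degrees, less where a joint would pass 70% of its speed; a pose out of reach is approached as far as the arm can. A call with a gripper value outside its range is refused whole. "gripper" is the finger opening in mm, from 0 to 85.4, set as the call begins (left out, the last holds). The fingers move at their own pace and stop on an object; "grip_force" is the grip in N (left out, the last holds). Time passes only in rows, so rows that repeat a pose let the fingers close. It gives the time, the measured TCP pose, the force, the opening and the grip force at its end, in the units of the state.
- readout.get_state(): the state, without advancing time (a new reading comes with each control period).
- imaging.camera(name): name is "scene" or "top" or "wrist"; returns a dict with "color" (384x512x3 uint8, blue, green, red), "intrinsics" (3x3 intrinsics, pixels), "rvec" (rotation vector, rad) and "tvec" (3), from world to camera coordinates, as OpenCV has them. Camera axes: x right, y down, z forward; pixel columns grow to the right and rows downward; lengths in mm; the calibration is good to about 2 mm. A picture is of the moment at which its call begins. There is no depth.
- ticket.job_done(): hands the job in; it is judged then, once.
Trained networks look in the newest picture that a camera, given by its name, has taken for a name from the list of things; names that differ only in an ending like _2 or _b are one class to them, and where a whole thing is asked for, a point or a joint stands for the part that bears it (a point fixed in the world has none). Each returns a list of dicts, best first, with "conf" (0 to 1); they miss things now and then, are a little off and sometimes report something else, mostly with a low value. They report only what shows in the picture. A call takes as long as a camera call. They do not tell look-alikes from the thing itself.
- find_in(camera, query): "bbox" ([left, top, right, bottom] in pixels, round what is visible of it).
- outline_of(camera, query): "pixels" (384x512 bool, what is visible of it) and "bbox" ([left, top, right, bottom] in pixels, round what is visible of it).
The state is a dict: "t": time; "joint_positions": joint angles; "qd": joint speeds; "joint_torque": joint torques, N m; "ee_pos": TCP position; "tcp_rot": TCP orientation; "wrist_force": force on the tool from outside, world axes, zero at the start; "wrist_torque": the same for the moment, N m; "gripper_width": finger opening in mm; "grip_force": force on a finger pad.
Only numpy, scipy, OpenCV 4.12 (cv2) and the standard library are available. Lean on these libraries where they do the work, as an engineer would, in place of code of your own. Each camera call takes 0.05 s, during which the arm holds its last target. There are 200 camera calls.

### The job

Take the dip cell out of its rest by the handle, dip its glass end well down into the open sample pot, and stand it fully down in the bore of the reader's carriage while the carriage is still out at the loading end. Then let go of the cell, grip the carriage by its upright post and slide it towards the optical head until you feel the ball click into the notch that puts the cell in the beam; do not run on through the notch. Finish while still gripping the post with the carriage held steady in the notch for the reading, and do not tip the pot or disturb the other loose things.

Things in the scene. Friction and masses are not known exactly. Their poses are not given: they have to be found in the camera images.
- reader: Bench reader (photometer) base: grey casting fixed on the desk, 100 mm along its x, 235 mm along its y (y -145 to +90), top 24 mm up; place and yaw vary. Origin: on the desk under the rail's centre line. Its y axis is the rail: +y leads from the loading end to the optical head. Low steel stops (top 37 mm up) close both rail ends.
- carriage: Aluminium carriage, 40 mm wide, slides only along the reader's y, friction about 1.5 N; starts 50 to 85 mm short of the notch. Origin: floor of its open bore, on the bore's axis, 42 mm over the desk; axes as the reader's. The bore is 18 mm wide, its chamfered mouth 28 mm above the origin, held by two 40 x 44 mm plates on four thin pillars.
- post (a point): Middle of the carriage's upright grip post, on its axis, 72 mm over the desk, 80 mm from the bore towards the loading end (-y). The post is black, round, 16 mm in diameter from 56 to 86 mm over the desk, its top at 88 mm, the carriage deck below it at 40 mm; free space round it, the seated cell's handle stands 80 mm away.
- ball (a point): Steel ball, 10 mm, of the spring plunger (small brass cap on the carriage deck, 42 mm behind the bore, on the far side). It runs on a flat steel strip that belongs to the head. An 8 mm wide notch in the strip draws the carriage in over about the last 4 mm (up to 5 N) and then takes about 15 N along the rail to leave, either way.
- head: Optical head fixed on the base, place along it varies: black lamp housing (86 mm high) beyond the rail, white detector housing (74 mm) before it, 40 mm along the rail each, 50 mm apart. Origin: on the desk under the beam, on the rail's centre line; axes as the reader's. Notch: carriage origin at y = 0 in this frame (negative before it). The rail goes on 15 mm or more past the notch.
- rest: White plastic block fixed on the desk, 52 mm (its x) by 100 mm (its y), 40 mm high, on a thin flange 4 mm wider all round, with three 18 mm wide, 32 mm deep holes in a row at y -30, 0 and +30 mm (hole floor 8 mm over the desk). Origin: centre of its underside. The dip cell stands in one outer hole (either), a test tube in the other; the middle one is empty.
- dip_cell: Dip cell: round stick, 112 mm long, about 45 g, standing upright. Bottom: a glass cell between steel rings, 16 mm in diameter and 31 mm high, foot bevelled 1.5 mm; then a 7 mm steel stem; top: black handle, 13 mm in diameter, z 70 to 112 mm. Origin: centre of its foot (8 mm over the desk at the start); z axis towards the handle.
- pot: Sample pot: small open round cup of white porcelain, loose, 180 g, rim 54 mm across outside, 42 mm high, walls 3 mm, inside 37 mm wide at the floor and 48 mm at the rim, inner floor 4 mm up. Origin: centre of its underside.
- spare_tube: Plain clear glass test tube, 16 mm diameter, 125 mm long, that stands in the other outer hole of the rest; leave it there. Origin: its lower end.
- bulb: Red rubber pipette bulb lying on the desk to the left of the pot, 86 x 43 x 43 mm; a bystander. Origin: centre of its underside.
- petri: Glass petri dish, 64 mm across, 17 mm high, on the desk to the left of the pot; a bystander. Origin: centre of its underside.
- vial: White reagent vial, 26 mm across, 58 mm high, behind the test-tube rack, before the microscope; a bystander. Origin: centre of its underside.
Mind the look-alikes: they are no part of the job. What is shaped like the pot but green is not meant.

How it is judged (in metres and radians):
On the way, in this order (a step that is already met when the one before it is completed fails the run):
1. the held dip cell's glass end is down inside the pot (horizontal distance between dip_cell and pot below 0.02 m and z of dip_cell in the frame of pot below 0.028 m and contact force between the fingers and dip_cell above 1 N), for 0.2 s.
2. the cell stands let go, fully down in the carriage's bore, at the loading side (horizontal distance between dip_cell and carriage below 0.004 m and z of dip_cell in the frame of carriage below 0.004 m and angle between dip_cell's own z axis and vertical below 0.12 rad and contact force between the fingers and dip_cell below 0.1 N and y of carriage in the frame of head below -0.02 m), for 0.2 s.
3. the gripped carriage sits in the notch (y of carriage in the frame of head between -0.002 and 0.002 m and contact force between the fingers and carriage above 3 N), for 0.3 s.
At the end, for the whole second after the job is handed in: The fingers grip the carriage (contact over 3 N) and hold it still (under 10 mm/s) within 2 mm of the notch, while the dip cell, untouched, stands in the bore (foot within 4 mm of the bore's axis and floor, upright to 0.12 rad); the pot stands upright on the desk (all of step 3 and horizontal distance between dip_cell and carriage below 0.004 m and z of dip_cell in the frame of carriage below 0.004 m and angle between dip_cell's own z axis and vertical below 0.12 rad and contact force between the fingers and dip_cell below 0.1 N and linear speed of carriage below 0.01 m/s and angle between pot's own z axis and vertical below 0.15 rad and height (world z) of pot below 0.01 m); the arm keeps its last pose, push and grip.
It fails at once if the carriage is run through the notch, more than 8 mm past it (y of carriage in the frame of head above 0.008 m).
It fails at once if the pot is tipped over (angle between pot's own z axis and vertical above 0.4 rad).
It fails at once if the spare tube is taken out or knocked (distance of spare_tube from where it was at the start of the episode above 0.02 m).
It fails at once if the rubber bulb, the petri dish or the vial is disturbed (distance of any of bulb, petri, vial from where it was at the start of the episode above 0.03 m).
It also fails if it takes over 64 s, if anything falls off the work surface, if the arm or the gripper's body presses on something with over 40 N, if the wrist force passes 120 N, or if a joint passes its speed limit or range.

## Working session

There is one attempt and no reset: what is moved stays moved. The work goes in short steps, Python scripts to look and compute and a tool call to move; the robot and the scene stay as the last step left them, time stands still between calls to the robot, and variables do not carry over. Pictures are saved under pics/ and viewed, at most 10 in all, crops included, and the job is handed in when it is done.

Besides the shell and the picture viewer there is one more tool, called after "Emit:" in YAML: its name, and indented under it one key for each argument. send_rows: Moves the arm, as the interface text tells. Its arguments: {"type":"object","properties":{"moves":{"type":"array"},"gripper":{"type":"number"},"grip_force":{"type":"number"}},"required":["moves"]}

```bash
mkdir -p pics; ls; cat > h.py <<'E'
import numpy as np, cv2
from workcell import readout, imaging, ticket, find_in, outline_of
def cam(n): return imaging.camera(n)
def P(c):
    R=cv2.Rodrigues(np.array(c["rvec"],float))[0]; return np.array(c["intrinsics"]),R,np.array(c["tvec"],float).ravel()
def ray(c,u,v):
    K,R,t=P(c); d=R.T@np.linalg.solve(K,[u,v,1]); return -R.T@t,d
def atz(c,u,v,z):
    o,d=ray(c,u,v); return o+d*(z-o[2])/d[2]
def proj(c,X):
    K,R,t=P(c); return cv2.projectPoints(np.array(X,float).reshape(-1,3),np.array(c["rvec"],float),np.array(c["tvec"],float),K,None)[0].reshape(-1,2)
E
python3 - <<'E'
from h import *
for n in ["scene","top"]:
    c=cam(n); cv2.imwrite(f"pics/{n}0.png",c["color"]); print(n,-P(c)[1].T@P(c)[2])
    for q in ["reader","carriage","head","rest","dip_cell","pot","spare_tube","bulb","petri","vial"]:
        for d in find_in(n,q)[:2]: print(q,np.round(d["bbox"]),round(d["conf"],2))
print(readout.get_state())
a=[cv2.imread(f"pics/{n}0.png") for n in ["scene","top"]]
cv2.imwrite("pics/a.png",cv2.resize(a[0],(800,600)));cv2.imwrite("pics/b.png",cv2.resize(a[1],(800,600)))
E
```

```text
pics
scene [-409.36693815  749.87886332  611.22698395]
reader [301. 167. 367. 211.] 0.65
carriage [330. 169. 359. 189.] 0.69
carriage [193. 204. 233. 235.] 0.62
head [302. 172. 333. 197.] 0.74
rest [193. 203. 233. 234.] 0.62
rest [331. 165. 360. 187.] 0.49
dip_cell [213. 189. 223. 213.] 0.46
pot [131. 252. 153. 275.] 0.77
pot [218. 227. 234. 251.] 0.57
bulb [154. 230. 174. 246.] 0.47
bulb [182. 242. 208. 254.] 0.44
petri [183. 245. 206. 256.] 0.87
top [ 428.31947646  219.81825697 1400.74992432]
reader [304. 182. 372. 219.] 0.76
carriage [338. 191. 372. 206.] 0.65
head [313. 183. 336. 211.] 0.88
head [336. 192. 375. 205.] 0.43
rest [193. 179. 224. 200.] 0.65
pot [204. 216. 217. 236.] 0.72
pot [129. 219. 146. 236.] 0.58
bulb [154. 193. 168. 205.] 0.68
petri [170. 212. 189. 233.] 0.5
vial [256. 159. 260. 165.] 0.57
{'t': 1.1, 'joint_positions': array([-1.43922162e+00,  2.16887047e-01,  1.61341491e+00,  2.51488970e-06,
        1.31131913e+00, -1.12204969e-01]), 'qd': array([ 0.00017518, -0.00077697, -0.00033495, -0.00116709,  0.00079709,
        0.00047452]), 'joint_torque': array([-1.64546800e-03, -3.96901989e+01, -3.04261494e+01, -2.80546474e-04,
        6.71397866e-04,  5.85938338e-06]), 'ee_pos': array([ 150.87678653, -606.515041  ,  245.30049924]), 'tcp_rot': array([-3.11825589e+00, -3.81976248e-01, -3.38538809e-06]), 'wrist_force': array([-0.33617819, -0.2178926 , -0.0958947 ]), 'wrist_torque': array([-0.00248328, -0.00790292,  0.01969771]), 'grip_force': 0.0, 'gripper_width': 85.08498812179312}
```

View pics/a.png

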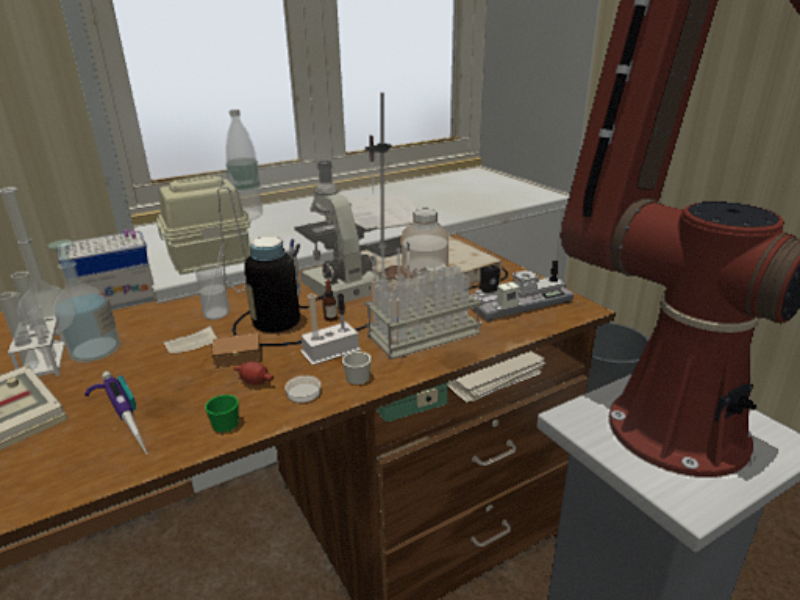

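View pics/b.png

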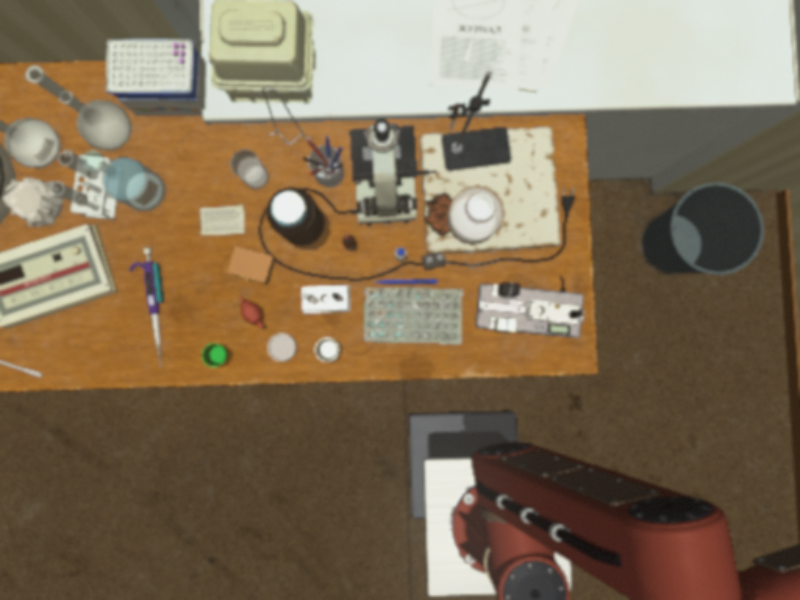

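The scene view shows the rest at about (330,345), with the tube in its left hole and the black-handled cell in its right hole. The white pot is at (357,367), the reader at (523,300), and the green decoy at (223,413). Next I'll compute rough positions.

```bash
python3 - <<'E'
from h import *
c=cam("top")
s=800/512
for n,u,v,z in [("rest",325,298,40),("cellhandle",340,297,120),("pot",327,349,42),("reader",530,310,24),("post",575,314,88),("rd_l",478,300,24),("rackL",364,315,60),("rackR",462,315,60),("petri",281,347,17),("bulb",252,313,20),("vial",400,253,58),("jar",475,212,100)]:
    print(n,np.round(atz(c,u/s,v/s,z)))
w=cam("wrist");K,R,t=P(w);print("wristcam pos",-R.T@t,"axes",R,K)
st=readout.get_state();print(cv2.Rodrigues(st["tcp_rot"])[0])
E
```

```text
rest [518. 371.  40.]
cellhandle [514. 331. 120.]
pot [405. 369.  42.]
reader [479. -87.  24.]
post [ 466. -169.   88.]
rd_l [505.  29.  24.]
rackL [477. 285.  60.]
rackR [471.  70.  60.]
petri [412. 475.  17.]
bulb [490. 539.  20.]
vial [612. 202.  58.]
jar [690.  39. 100.]
wristcam pos [ 229.23639504 -586.64729386  373.91904711] axes [[ 2.42541004e-01 -9.70141038e-01  4.76059364e-04]
 [-9.19733113e-01 -2.29782550e-01  3.18262439e-01]
 [-3.08650063e-01 -7.76295391e-02 -9.48002528e-01]] [[268.26112411   0.         256.08314008]
 [  0.         268.26112411 193.80235257]
 [  0.           0.           1.        ]]
[[ 9.70427515e-01  2.41392701e-01 -5.01492792e-05]
 [ 2.41392702e-01 -9.70427516e-01  1.86731839e-05]
 [-4.41586702e-05 -3.02266415e-05 -9.99999999e-01]]
```

Emit:
send_rows:
  moves:
    - {"offset": [60,-50,-10],"spin": 7}
    - {"offset": [120,-100,-20],"spin": 14}
    - {"offset": [180,-150,-30],"spin": 20}
    - {"offset": [240,-205,-40],"spin": 20}
    - {"offset": [300,-255,-50],"spin": 20}
    - {"offset": [360,-310,-60],"spin": 20}
    - {"offset": [420,-360,-60],"spin": 20}
    - {"offset": [483,-413,-60],"spin": 20}
    - {"offset": [483,-413,-60],"spin": 20}
    - {"offset": [483,-413,-60],"spin": 20}

```text
t: 2.45
ee_pos: [512.9, -98.6, 305.3]
tcp_rot: [3.137, -0.165, 0.002]
wrist_force: [0.4, -1.0, 0.3]
gripper_width: 85.1
grip_force: 0.0
```

```bash
python3 - <<'E'
from h import *
c=cam("wrist");cv2.imwrite("pics/w1.png",c["color"]);cv2.imwrite("pics/w1b.png",cv2.resize(c["color"],(800,600),interpolation=cv2.INTER_CUBIC))
for q in ["reader","carriage","head","post","ball","rest"]:
    for d in find_in("wrist",q)[:2]: print(q,np.round(d["bbox"]),round(d["conf"],2))
st=readout.get_state();print(st["ee_pos"],st["tcp_rot"],st["t"])
E
```

```text
reader [176. 128. 327. 213.] 0.72
reader [194. 149. 239. 226.] 0.23
carriage [246. 174. 322. 203.] 0.75
post [243. 169. 325. 207.] 0.55
ball [243. 172. 322. 203.] 0.87
rest [  1. 163.   5. 175.] 0.55
[ 511.17859879 -101.49679501  304.53009182] [ 3.13675201e+00 -1.67879716e-01 -1.02245080e-03] 2.8
```

View pics/w1b.png

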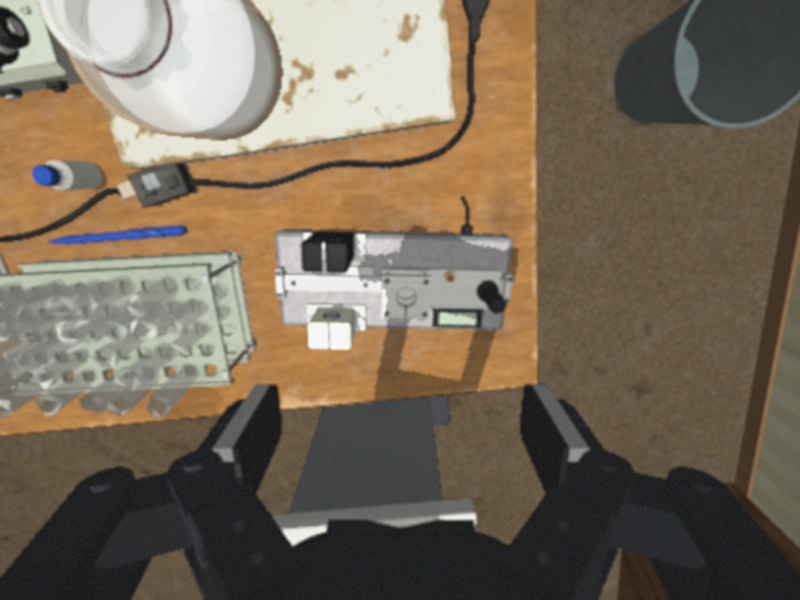

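The wrist view shows the reader: bore at (405,297), post base at (487,289) with its top at (495,303), lamp at (328,252) and detector at (331,327). The rack is on the left at (120,320).

```bash
python3 - <<'E'
from h import *
c=cam("wrist");s=800/512
g=lambda u,v,z:atz(c,u/s,v/s,z)
b=g(405,296,70);p=g(495,303,88);print(b,p,np.linalg.norm((b-p)[:2]))
r=(b-p)[:2];print("yaw of y from world y",np.degrees(np.arctan2(-r[0],r[1])))
for a in [(278,232),(511,236),(283,325),(507,328)]: print(np.round(g(*a,24)))
print("head",g(328,270,86),g(331,347,74), g(331,312,74))
print("rack corner",g(252,345,0),g(240,250,60),g(230,380,60))
E
```

```text
[ 476.19836554 -102.59380345   70.        ] [ 467.29615729 -180.08038621   88.        ] 77.996280802185
yaw of y from world y -6.55381166976964
[540.  15.  24.]
[ 512. -211.   24.]
[443.  29.  24.]
[ 415. -205.   24.]
head [511.31489862 -40.11931814  86.        ] [434.92716334 -28.62455882  74.        ] [469.39157659 -34.12408323  74.        ]
rack corner [414.52111122  76.37004382   0.        ] [531.98778302  40.96216983  60.        ] [403.80504893  80.74054047  60.        ]
```

Emit:
send_rows:
  moves:
    - {"offset": [0,-60,-5]}
    - {"offset": [0,-120,-10]}
    - {"offset": [-5,-180,-15]}
    - {"offset": [-10,-240,-15]}
    - {"offset": [-10,-300,-15]}
    - {"offset": [-10,-360,-15]}
    - {"offset": [-10,-410,-15]}
    - {"offset": [-10,-430,-15]}
    - {"offset": [-10,-430,-15]}

```text
invalid input
```

```bash
python3 - <<'E'
from h import *
c=cam("wrist");cv2.imwrite("pics/w2.png",c["color"]);cv2.imwrite("pics/w2b.png",cv2.resize(c["color"],(800,600),interpolation=cv2.INTER_CUBIC))
for q in ["rest","dip_cell","pot","spare_tube","bulb","petri"]:
    for d in find_in("wrist",q)[:2]: print(q,np.round(d["bbox"]),round(d["conf"],2))
st=readout.get_state();print(st["ee_pos"],st["tcp_rot"],st["t"])
E
```

```text
spare_tube [ 20. 100.  60. 122.] 0.24
bulb [189. 146. 238. 221.] 0.34
[ 511.69339279 -100.91434388  304.77702494] [ 3.13713570e+00 -1.66899095e-01  1.47571412e-04] 3.2
```

View pics/w2b.png

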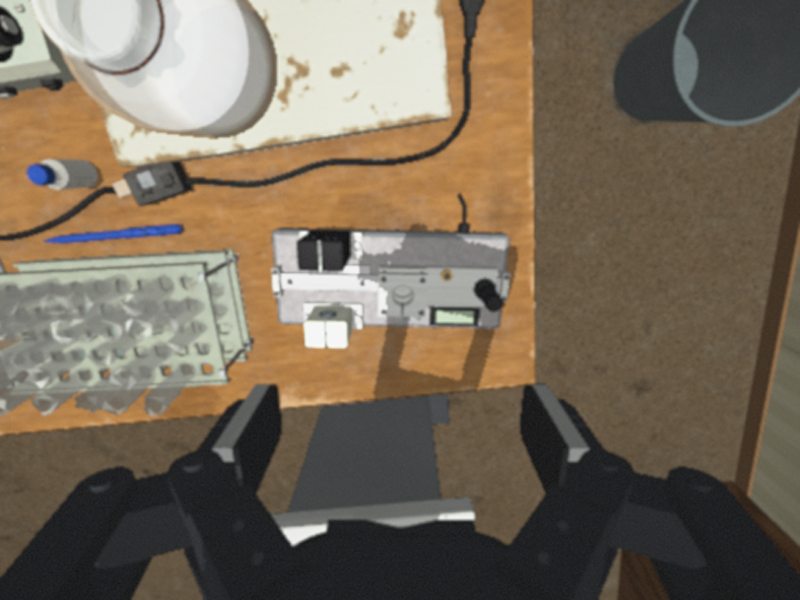

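Same picture as before: that move was refused, probably because spin was missing. I'll resend it with spin included.

Emit:
send_rows:
  moves:
    - {"offset": [0,-60,-5],"spin": 0}
    - {"offset": [0,-120,-10],"spin": 0}
    - {"offset": [-5,-180,-15],"spin": 0}
    - {"offset": [-10,-240,-15],"spin": 0}
    - {"offset": [-15,-300,-15],"spin": 0}
    - {"offset": [-20,-360,-15],"spin": 0}
    - {"offset": [-25,-410,-15],"spin": 0}
    - {"offset": [-25,-430,-15],"spin": 0}
    - {"offset": [-25,-430,-15],"spin": 0}

```text
t: 4.32
ee_pos: [532.1, 330.4, 319.4]
tcp_rot: [3.136, -0.162, -0.001]
wrist_force: [1.1, -0.1, -0.2]
gripper_width: 85.5
grip_force: 0.0
```

```bash
python3 - <<'E'
from h import *
c=cam("wrist");cv2.imwrite("pics/w3.png",c["color"]);cv2.imwrite("pics/w3b.png",cv2.resize(c["color"],(800,600),interpolation=cv2.INTER_CUBIC))
for q in ["rest","dip_cell","pot","spare_tube","bulb","petri"]:
    for d in find_in("wrist",q)[:2]: print(q,np.round(d["bbox"]),round(d["conf"],2))
st=readout.get_state();print(st["ee_pos"],st["tcp_rot"],st["t"])
E
```

```text
rest [197. 146. 267. 191.] 0.9
dip_cell [246. 163. 253. 183.] 0.7
dip_cell [458. 129. 512. 203.] 0.69
pot [228. 214. 256. 250.] 0.97
pot [ 81. 232. 122. 267.] 0.84
spare_tube [196. 168. 215. 198.] 0.51
spare_tube [441. 128. 511. 189.] 0.51
bulb [114. 174. 155. 212.] 0.64
petri [168. 211. 199. 250.] 0.69
[532.53757435 328.53847941 319.94649237] [ 3.13698214e+00 -1.68231912e-01  4.03535660e-04] 4.675
```

View pics/w3b.png

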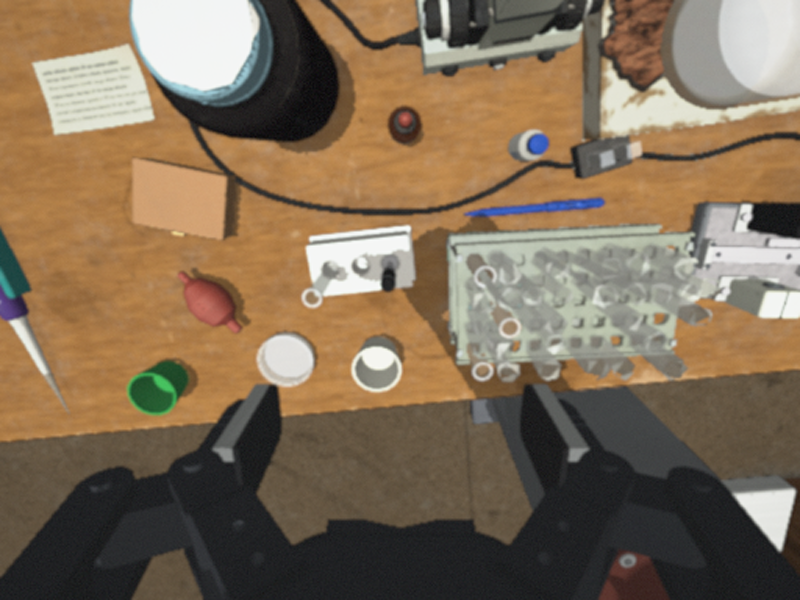

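This view shows the cell's handle from (391,258) to its top at (388,283), the tube at (331,268), the pot rim centre at (377,366), the petri dish at (286,358), and the rack's left edge at (452,300).

```bash
python3 - <<'E'
from h import *
c=cam("wrist");s=800/512;im=c["color"]
d=find_in("wrist","dip_cell")[0]["bbox"];print(d)
# black blob of handle
x0,y0=235,155;roi=im[y0:195,x0:265].max(2)<60
n,l,stt,cen=cv2.connectedComponentsWithStats(roi.astype(np.uint8));
for k in range(1,n): print(stt[k],cen[k])
k=1+np.argmax(stt[1:,4]);v,u=np.nonzero(l==k);print("rows",v.min()+y0,v.max()+y0)
# fit handle model: silhouette of points on vertical cylinder
from scipy.optimize import minimize
mask=np.zeros((384,512),np.uint8);mask[v+y0,u+x0]=1
def model(p):
    m=np.zeros((384*8,512*8),np.uint8);a=np.linspace(0,2*np.pi,24)
    X=[[p[0]+6.5*np.cos(t),p[1]+6.5*np.sin(t),z] for z in(78,120) for t in a]
    h=cv2.convexHull((proj(c,X)*8+4).astype(np.float32));cv2.fillConvexPoly(m,h.astype(np.int32),1)
    return cv2.resize(m.astype(np.float32),(512,384),interpolation=cv2.INTER_AREA)
g=atz(c,388/s,283/s,120);print(g)
f=lambda p:np.abs(model(p)-mask).sum()
r=minimize(f,g[:2],method="Nelder-Mead",options=dict(initial_simplex=[g[:2],g[:2]+[4,0],g[:2]+[0,4]]));print("cell",r.x,r.fun,mask.sum())
for d in outline_of("wrist","pot")[:2]:
    b=d["bbox"];print("pot",b)
K=proj(c,[[*r.x,120],[*r.x,78]]);print(K*s)
print("pot rim",atz(c,377/s,366/s,42),"base z0",atz(c,379/s,350/s,8))
print("rest corners",[np.round(atz(c,a/s,b/s,40)) for a,b in[(306,242),(410,232),(414,288),(312,298)]])
print("tube top",atz(c,312/s,297/s,133),"rack left",atz(c,452/s,300/s,60), "tube",atz(c,486/s,275/s,130))
st=readout.get_state();print(st["ee_pos"],st["tcp_rot"])
E
```

```text
[245.6, 160.3, 253.9, 185.1]
[ 9 17  7 14 84] [12.16666667 23.9047619 ]
rows 172 185
[521.18849409 339.43011547 120.        ]
cell [520.55059469 342.6099527 ] 67.546875 84
pot [226.3, 219.1, 260.2, 250.6]
pot [82.4, 231.0, 125.3, 263.9]
[[384.21220088 284.14779736]
 [385.85387253 271.42055388]]
pot rim [408.45353964 366.51247858  42.        ] base z0 [411.44637755 365.59650897   8.        ]
rest corners [array([549., 419.,  40.]), array([548., 317.,  40.]), array([491., 319.,  40.]), array([491., 423.,  40.])]
tube top [519.75623437 399.70645237 133.        ] rack left [480.74672283 282.88062589  60.        ] tube [522.31437624 261.66035357 130.        ]
[532.36751638 329.20324591 319.90263743] [-3.13711041e+00  1.66762226e-01 -3.01841534e-04]
```

Emit:
send_rows:
  gripper: 42
  grip_force: 40
  moves:
    - {"offset": [-13,-9,40],"spin": 0}
    - {"offset": [-13,-9,90],"spin": 0}
    - {"offset": [-13,-9,130],"spin": 0}
    - {"offset": [-13,-9,160],"spin": 0}
    - {"offset": [-13,-9,170],"spin": 0}
    - {"offset": [-13,-9,170],"spin": 0}
    - {"offset": [-13,-9,170],"spin": 0}

```text
t: 5.7
ee_pos: [521.5, 340.8, 151.8]
tcp_rot: [-3.135, 0.165, -0.005]
wrist_force: [0.7, -0.3, 0.0]
gripper_width: 41.9
grip_force: 0.0
```

```bash
python3 - <<'E'
from h import *
c=cam("wrist");st=readout.get_state();print(st["ee_pos"],st["tcp_rot"],st["t"])
print(proj(c,[[520.5,339.5,120],[520.5,339.5,78],st["ee_pos"]]))
im=c["color"][150:384,130:382];cv2.imwrite("pics/w4b.png",cv2.resize(im,None,fx=2.5,fy=2.5,interpolation=cv2.INTER_CUBIC))
E
```

```text
[521.59470218 340.83373337 151.97349465] [-3.13529595  0.16523942 -0.00523146] 5.75
[[257.99747556 233.68403913]
 [257.72823066 210.09673103]
 [255.68457698 258.66256507]]
```

View pics/w4b.png

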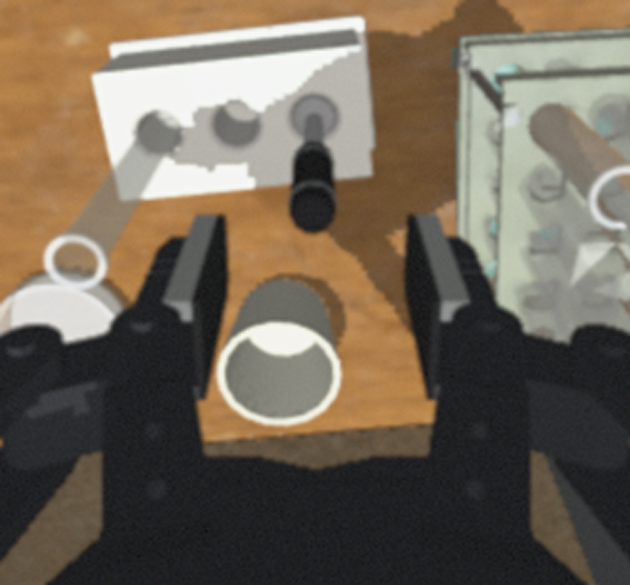

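The handle top is at about (255,233) in full-image pixels, 2–3 px from the prediction, and sits between the pads. Next I'll descend and grip.

Emit:
send_rows:
  moves:
    - {"offset": [-1,-1,25],"spin": 0}
    - {"offset": [-1,-1,45],"spin": 0}
    - {"offset": [-1,-1,54],"spin": 0}
    - {"offset": [-1,-1,54],"spin": 0}

```text
t: 6.25
ee_pos: [518.8, 341.0, 94.8]
tcp_rot: [3.136, -0.165, -0.002]
wrist_force: [-0.1, 0.0, 0.6]
gripper_width: 42.0
grip_force: 0.0
```

Emit:
send_rows:
  gripper: 5
  moves:
    - {"offset": [0,0,0],"spin": 0}
    - {"offset": [0,0,0],"spin": 0}
    - {"offset": [0,0,0],"spin": 0}
    - {"offset": [0,0,0],"spin": 0}
    - {"offset": [0,0,0],"spin": 0}

```text
t: 6.88
ee_pos: [520.2, 341.7, 96.8]
tcp_rot: [-3.136, 0.165, -0.003]
wrist_force: [0.7, 1.3, 5.1]
gripper_width: 12.1
grip_force: 39.3
```

Emit:
send_rows:
  moves:
    - {"offset": [0,0,-15],"spin": 0}
    - {"offset": [0,0,-40],"spin": 0}
    - {"offset": [0,0,-70],"spin": 0}
    - {"offset": [0,0,-80],"spin": 0}
    - {"offset": [0,0,-80],"spin": 0}

```text
t: 7.5
ee_pos: [519.5, 341.3, 176.4]
tcp_rot: [-3.137, 0.165, -0.001]
wrist_force: [-0.6, -0.3, -0.3]
gripper_width: 11.7
grip_force: 39.2
```

```bash
python3 - <<'E'
from h import *
c=cam("wrist");st=readout.get_state();print(st["ee_pos"],st["tcp_rot"],st["t"],st["grip_force"],st["gripper_width"])
m=outline_of("wrist","pot")
for d in m[:2]:
    b=d["bbox"];print("pot",b,d["conf"])
cv2.imwrite("pics/w5.png",c["color"]);im=c["color"][150:384,130:382].copy()
cv2.imwrite("pics/w5b.png",cv2.resize(im,None,fx=2.5,fy=2.5,interpolation=cv2.INTER_CUBIC))
for xy in [(408,366)]:
  print(proj(c,[[*xy,42],[*xy,0]]))
  print(((proj(c,[[*xy,42],[*xy,0]])-[130,150])*2.5))
E
```

```text
[518.73576342 340.91059515 175.10671896] [ 3.13648818e+00 -1.65232401e-01 -1.82883901e-03] 7.55 39.2282214097213 11.834133315461504
pot [14.5, 270.5, 76.6, 323.6] 0.88
[[244.69425152 280.50687583]
 [245.98590707 260.47153423]]
[[286.7356288  326.26718956]
 [289.96476768 276.17883558]]
```

View pics/w5b.png

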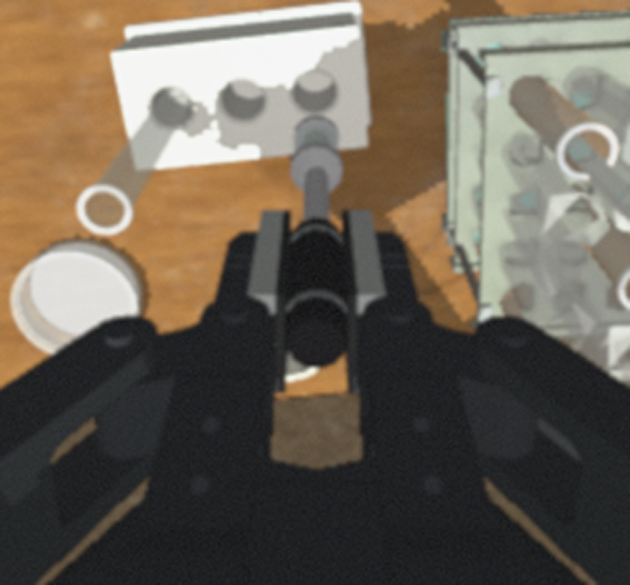

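The cell hangs upright in the pads, clear of the rest, with the pot rim just showing at crop (300,375). That fits the pot at (408,366).

Emit:
send_rows:
  moves:
    - {"offset": [-40,-5,0],"spin": 0}
    - {"offset": [-80,-10,0],"spin": 0}
    - {"offset": [-113,-13,0],"spin": 0}
    - {"offset": [-113,-13,0],"spin": 0}
    - {"offset": [-113,-13,25],"spin": 0}
    - {"offset": [-113,-13,50],"spin": 0}
    - {"offset": [-113,-13,70],"spin": 0}
    - {"offset": [-113,-13,75],"spin": 0}
    - {"offset": [-113,-13,75],"spin": 0}
    - {"offset": [-113,-13,75],"spin": 0}

```text
t: 8.85
ee_pos: [409.2, 366.5, 101.7]
tcp_rot: [-3.136, 0.165, -0.002]
wrist_force: [0.3, 0.4, -0.2]
gripper_width: 11.9
grip_force: 39.2
```

Emit:
send_rows:
  moves:
    - {"offset": [0,0,0],"spin": 0}
    - {"offset": [0,0,0],"spin": 0}
    - {"offset": [0,0,0],"spin": 0}
    - {"offset": [0,0,0],"spin": 0}

```text
t: 9.35
ee_pos: [408.3, 366.1, 100.8]
tcp_rot: [-3.137, 0.165, -0.0]
wrist_force: [0.1, -0.2, -0.9]
gripper_width: 12.0
grip_force: 39.2
```

```bash
python3 - <<'E'
from h import *
c=cam("wrist");st=readout.get_state();print(st["ee_pos"],st["tcp_rot"],st["t"],st["wrist_force"])
cv2.imwrite("pics/w6.png",c["color"]);im=c["color"][130:364,130:382].copy()
cv2.imwrite("pics/w6b.png",cv2.resize(im,None,fx=2.5,fy=2.5,interpolation=cv2.INTER_CUBIC))
E
```

```text
[408.28077466 366.09122773 100.76963879] [-3.13721876e+00  1.65166006e-01 -4.63945263e-05] 9.4 [-0.4676227  -0.35372982 -0.76740271]
```

View pics/w6b.png

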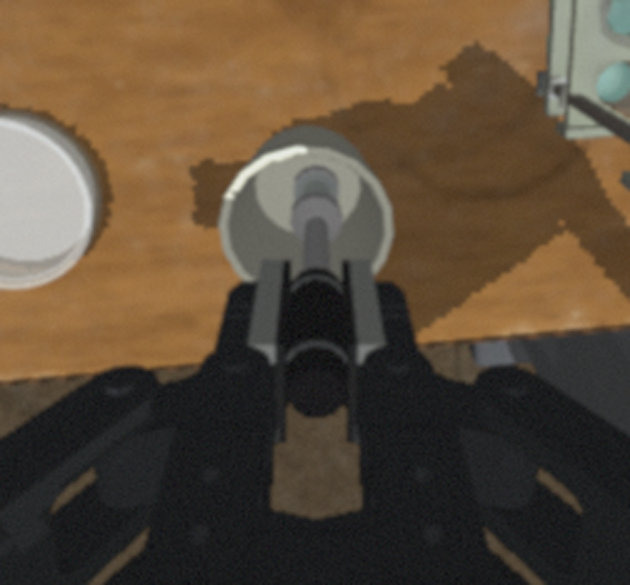

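The glass end is inside the pot, centred at crop (315,200) within a rim spanning 222–393. Now lift and carry it over the rack to the reader.

Emit:
send_rows:
  moves:
    - {"offset": [0,0,-30],"spin": 0}
    - {"offset": [0,0,-80],"spin": 0}
    - {"offset": [0,0,-130],"spin": 0}
    - {"offset": [5,20,-165],"spin": 0}
    - {"offset": [20,75,-165],"spin": 0}
    - {"offset": [35,130,-165],"spin": 0}
    - {"offset": [50,185,-165],"spin": 0}
    - {"offset": [65,240,-165],"spin": 0}
    - {"offset": [80,295,-165],"spin": 0}
    - {"offset": [90,350,-165],"spin": 0}

```text
t: 10.65
ee_pos: [461.2, 6.7, 266.0]
tcp_rot: [3.137, -0.165, 0.002]
wrist_force: [0.7, 1.0, -0.1]
gripper_width: 11.9
grip_force: 39.2
```

Emit:
send_rows:
  moves:
    - {"offset": [10,50,0],"spin": 0}
    - {"offset": [20,90,0],"spin": 0}
    - {"offset": [27,109,0],"spin": 0}
    - {"offset": [27,109,30],"spin": -0.8}
    - {"offset": [27,109,30],"spin": -0.8}
    - {"offset": [27,109,30],"spin": -0.8}

```text
t: 11.4
ee_pos: [476.7, -102.1, 236.2]
tcp_rot: [-3.138, 0.142, -0.0]
wrist_force: [-0.5, -0.3, -0.5]
gripper_width: 12.0
grip_force: 39.3
```

```bash
python3 - <<'E'
from h import *
c=cam("wrist");st=readout.get_state();print(st["ee_pos"],st["tcp_rot"],st["t"],st["wrist_force"])
cv2.imwrite("pics/w7.png",c["color"]);im=c["color"][100:325,120:420].copy()
cv2.imwrite("pics/w7b.png",cv2.resize(im,(800,600),interpolation=cv2.INTER_CUBIC))
E
```

```text
[ 477.04028217 -102.24009335  236.75547366] [ 3.13812888e+00 -1.41852605e-01  2.20809329e-03] 11.45 [ 0.06453092 -0.74863378  0.5535859 ]
```

View pics/w7b.png

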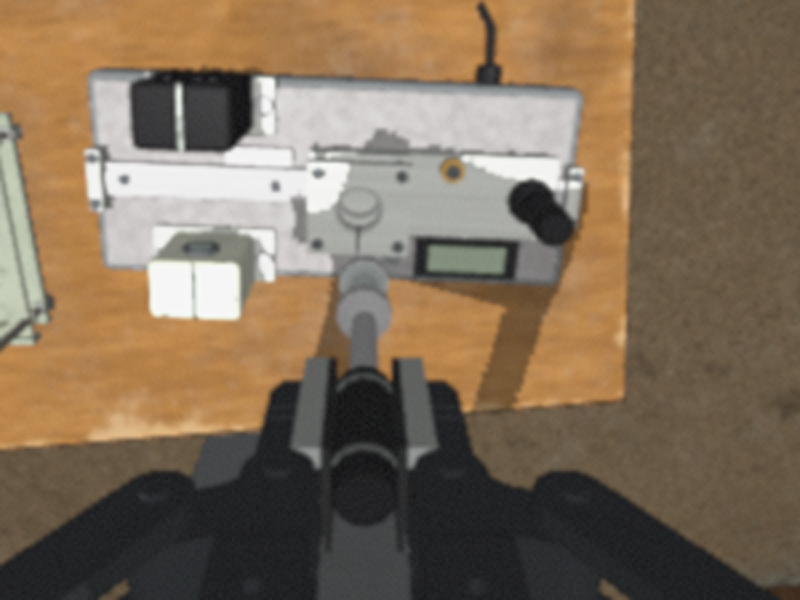

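The reader from above: bore mouth near crop (358,208), post top (555,224), brass cap (452,170), cell foot (362,275). I'll localise the bore numerically.

```bash
python3 - <<'E'
from h import *
c=cam("wrist");s=800/300
g=lambda u,v,z:atz(c,u/s+120,v/s+100,z)
pr=lambda X:(proj(c,X)-[120,100])*s
for z in(42,70): print("bore",z,g(358,205,z),g(358,210,z),g(358,197,z))
print("post top",g(553,224,88),"bottom56",g(528,200,56),"brass",g(452,170,45))
print("edges far",[np.round(g(*a,24),1) for a in[(95,72),(580,92)]],"near",[np.round(g(*a,24),1) for a in[(105,268),(556,283)]])
print("TCPfoot pred",pr([[477,-102.2,148],[477,-102.2,179]]))
im=cv2.cvtColor(c["color"],cv2.COLOR_BGR2GRAY)
np.set_printoptions(linewidth=200)
print("cols 240..268 rows 164..194");print(im[164:196,242:268])
E
```

```text
bore 42 [472.01221327 -99.75934563  42.        ] [469.60631453 -99.53895817  42.        ] [ 475.83885288 -100.10987718   42.        ]
bore 70 [ 479.39488418 -100.60183168   70.        ] [ 477.19723981 -100.40052094   70.        ] [ 482.89029022 -100.92202125   70.        ]
post top [ 469.21694288 -178.90059973   88.        ] bottom56 [ 471.23489311 -175.86247845   56.        ] brass [ 485.37082245 -143.97932529   45.        ]
edges far [array([541.7,  16.6,  24. ]), array([ 512.4, -207.9,   24. ])] near [array([445.9,  31.6,  24. ]), array([ 417.2, -196.3,   24. ])]
TCPfoot pred [[362.16251611 273.54770003]
 [362.11953045 311.65503242]]
cols 240..268 rows 164..194
[[244 245 245 245 245 245 245 240 217 182 173 174 176 175 177 176 175 177 178 177 177 177 174 177 176 176]
 [235 244 244 244 244 244 244 234 196 172 171 173 174 174 172 175 174 174 173 173 173 176 174 174 175 171]
 [231 243 244 244 244 244 244 232 190 170 170 171 171 171 172 172 173 172 173 172 172 171 173 173 173 164]
 [241 244 244 244 244 244 242 228 188 170 173 172 172 172 170 173 170 171 172 172 172 174 172 171 172 160]
[... 2297 characters left out ...]
 136 166 173 173 173 171 173 172 174 173 172 172 174 174]
 [171 172 172 172 174 171 173 172 173 173 167 141 134 166 174 172 171 172 172 173 172 174 172 174 173 168]
 [168 172 170 173 170 171 172 171 173 169 159 130 132 165 172 172 169 173 173 170 173 172 170 171 161 141]
 [166 170 169 167 169 170 171 170 168 169 153 125 130 162 169 170 170 169 170 170 169 171 169 167 151 117]
 [169 170 168 169 169 169 168 169 168 168 155 128 132 164 170 170 169 167 168 169 170 170 170 167 149 115]
 [170 171 164 165 165 166 166 165 166 165 158 140 143 162 168 168 169 168 168 169 169 168 169 169 160 138]
 [187 174 157 153 153 153 153 152 155 160 155 146 142 151 154 157 159 161 162 166 164 164 166 164 163 154]]
```

Emit:
send_rows:
  moves:
    - {"offset": [0.6,-2,25],"spin": 0.8}
    - {"offset": [0.6,-2,48],"spin": 1.7}
    - {"offset": [0.6,-2,55],"spin": 1.7}
    - {"offset": [0.6,-2,55],"spin": 1.7}
    - {"offset": [0.6,-2,55],"spin": 1.7}

```text
t: 12.12
ee_pos: [478.2, -101.0, 182.2]
tcp_rot: [3.135, -0.19, 0.004]
wrist_force: [-0.4, -0.3, 0.3]
gripper_width: 11.5
grip_force: 39.3
```

```bash
python3 - <<'E'
from h import *
c=cam("wrist");st=readout.get_state();p=st["ee_pos"];print(p,st["tcp_rot"],st["t"])
cv2.imwrite("pics/w8.png",c["color"])
print("mouth",proj(c,[[477.7,-100.4,70]]),"foot pred",proj(c,[[p[0],p[1],p[2]-89],[p[0],p[1],p[2]-89+31]]))
im=cv2.cvtColor(c["color"],cv2.COLOR_BGR2GRAY)
import sys
np.set_printoptions(linewidth=250,threshold=sys.maxsize)
print(im[166:232:1,238:276])
E
```

```text
[ 478.16654561 -101.05328156  182.11064411] [ 3.13514098 -0.18959655  0.00377816] 12.175
mouth [[255.18858158 194.64159979]] foot pred [[255.81375969 202.56201496]
 [255.81309818 216.7879768 ]]
[[163 161 158 154 142 125 119 121 120 123 123 121 118 116 116 118 118 116 115 114 113 115 117 118 118 118 119 122 120 120 122 122 123 122 124 123 122 123]
 [120 120 120 118 112 107 106 107 106 105 107 106 107 105 107 106 107 106 105 105 107 105 106 107 107 107 108 107 107 107 107 109 108 109 109 108 110 108]
 [121 116 121 125 126 124 119 111 109 109 110 109 109 109 107 105 106 105 105 106 105 105 104 105 107 106 106 106 105 105 107 107 106 106 107 106 105 107]
 [159 146 167 190 197 192 172 144 136 135 134 136 137 132 127 126 125 128 125 128 128 127 128 126 128 126 128 127 128 126 127 129 127 126 128 128 127 127]
 [170 171 209 235 238 236 219 178 164 166 164 163 164 163 162 161 162 161 160 161 160 160 161 161 160 162 163 161 161 162 160 161 161 160 157 158 159 161]
 [146 158 191 221 224 220 206 182 176 174 175 174 175 176 174 174 174 174 174 175 174 173 176 175 174 176 175 176 176 176 175 174 1
[... 8624 characters left out ...]
02 102 100 100 102 120 137 143 142 142 141 141 141 141 141 142 143 141 144 143]
 [126 103  91  93  94  96  94  94  91  93  92  89  88  92  98 101 101 103 103 100 101  99 103 122 141 148 146 145 143 142 142 139 142 139 140 141 141 143]
 [131 111  95  93  94  95  96  93  93  93  91  90  90  93  97  99 102 103 104 101 101  98 103 120 141 147 147 144 142 141 138 141 141 140 138 138 139 142]
 [115 100  93  94  95  95  94  94  95  90  92  89  90  93 100 103 103 102 102 101 101  98 101 123 140 148 145 144 142 140 139 139 139 144 141 142 140 142]
 [105  95  91  91  91  95  93  93  93  92  90  89  89  93  96 102 102 103 102 101 101  97 102 123 141 145 145 145 143 141 142 144 145 145 146 143 144 144]]
```

Emit:
send_rows:
  moves:
    - {"offset": [0,-1,10],"spin": 0}
    - {"offset": [0,-1,18],"spin": 0}
    - {"offset": [0,-1,20],"spin": 0}
    - {"offset": [0,-1,23],"spin": 0}
    - {"offset": [0,-1,26],"spin": 0}
    - {"offset": [0,-1,29],"spin": 0}
    - {"offset": [0,-1,32],"spin": 0}
    - {"offset": [0,-1,32],"spin": 0}

```text
t: 13.18
ee_pos: [477.3, -99.7, 148.5]
tcp_rot: [-3.136, 0.19, 0.0]
wrist_force: [0.2, -0.1, -1.1]
gripper_width: 11.9
grip_force: 39.3
```

No contact force with the foot about 10 mm below the mouth, so it has entered. I'll continue down.

Emit:
send_rows:
  moves:
    - {"offset": [0,0,5],"spin": 0}
    - {"offset": [0,0,10],"spin": 0}
    - {"offset": [0,0,14],"spin": 0}
    - {"offset": [0,0,16],"spin": 0}
    - {"offset": [0,0,16],"spin": 0}

```text
t: 13.8
ee_pos: [477.3, -99.7, 132.5]
tcp_rot: [-3.136, 0.19, 0.001]
wrist_force: [-0.1, -0.2, -0.8]
gripper_width: 12.0
grip_force: 39.3
```

Emit:
send_rows:
  moves:
    - {"offset": [0,0,1],"spin": 0}
    - {"offset": [0,0,2],"spin": 0}
    - {"offset": [0,0,3],"spin": 0}
    - {"offset": [0,0,3],"spin": 0}

```text
t: 14.3
ee_pos: [477.7, -99.9, 130.7]
tcp_rot: [3.136, -0.19, 0.001]
wrist_force: [-1.4, 0.6, 5.1]
gripper_width: 12.0
grip_force: 39.9
```

The force rises to 5 N at the expected floor height, so the cell is seated. Release and retreat upward.

Emit:
send_rows:
  gripper: 36
  moves:
    - {"offset": [0,0,-1],"spin": 0}
    - {"offset": [0,0,-1],"spin": 0}
    - {"offset": [0,0,-1],"spin": 0}
    - {"offset": [0,0,-1],"spin": 0}
    - {"offset": [0,0,-1],"spin": 0}

```text
t: 14.92
ee_pos: [477.3, -99.7, 130.6]
tcp_rot: [-3.136, 0.19, 0.0]
wrist_force: [0.4, -0.8, 1.1]
gripper_width: 36.1
grip_force: 0.0
```

Emit:
send_rows:
  moves:
    - {"offset": [0,0,-20],"spin": 0}
    - {"offset": [0,0,-60],"spin": 0}
    - {"offset": [0,30,-85],"spin": 0}
    - {"offset": [0,80,-85],"spin": 0}
    - {"offset": [0,80,-85],"spin": 0}
    - {"offset": [0,80,-85],"spin": 0}

```text
t: 15.68
ee_pos: [467.3, -178.8, 215.3]
tcp_rot: [-3.135, 0.191, 0.001]
wrist_force: [0.4, 0.2, 0.6]
gripper_width: 36.2
grip_force: 0.0
```

```bash
python3 - <<'E'
from h import *
c=cam("wrist");st=readout.get_state();p=st["ee_pos"];print(p,st["tcp_rot"],st["t"])
R=cv2.Rodrigues(st["tcp_rot"])[0];print(R[:,0],R[:,1])
cv2.imwrite("pics/w9.png",c["color"]);im=c["color"][110:335,130:430]
cv2.imwrite("pics/w9b.png",cv2.resize(im,(800,600),interpolation=cv2.INTER_CUBIC))
s=800/300
y=np.radians(-6.9);ax=np.array([-np.sin(y),np.cos(y)])
b=np.array([477.5,-100.2]);q=b-80*ax;print("post pred",q)
print("pred crop: post top, bore handle top",(proj(c,[[*q,88],[*q,56],[*b,154],[*b,112]])-[130,110])*s)
E
```

```text
[ 467.35299362 -178.32878743  215.11650977] [-3.13474854e+00  1.89567250e-01  1.66707779e-03] 15.725
[ 0.99271215 -0.1205044  -0.00112716] [-0.12050558 -0.99271209 -0.00105094]
post pred [ 467.88905289 -179.62058735]
pred crop: post top, bore handle top [[337.97144193 208.62900058]
 [337.84757612 185.66216582]
 [ 59.88937194 277.38252589]
 [104.81139324 229.5689355 ]]
```

View pics/w9b.png

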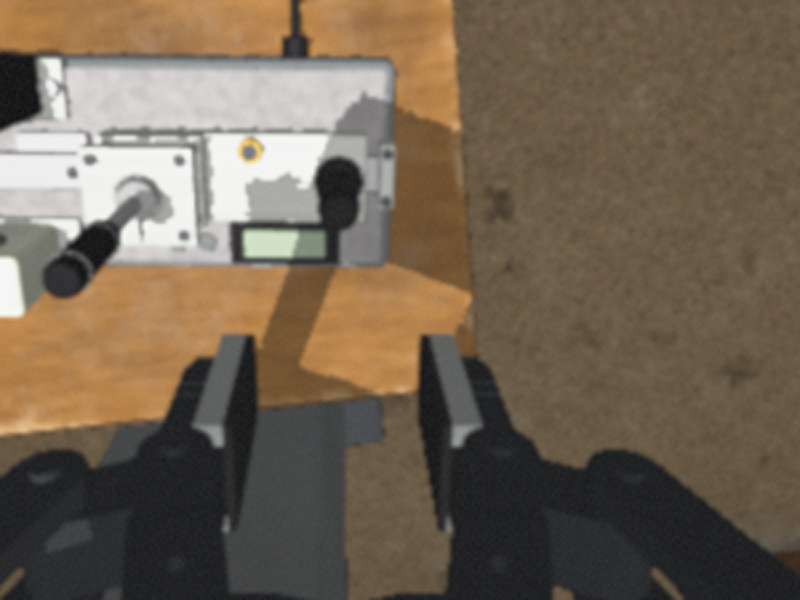

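The cell stands upright in the bore at crop (135,190), and the post top is at (338,208), exactly as predicted. Next I'll descend onto the post and grip it.

Emit:
send_rows:
  grip_force: 60
  moves:
    - {"offset": [0.6,1,50],"spin": 0}
    - {"offset": [0.6,1,100],"spin": 0}
    - {"offset": [0.6,1,130],"spin": 0}
    - {"offset": [0.6,1,144],"spin": 0}
    - {"offset": [0.6,1,144],"spin": 0}
    - {"offset": [0.6,1,144],"spin": 0}

```text
t: 16.48
ee_pos: [469.5, -180.6, 73.2]
tcp_rot: [3.135, -0.189, 0.004]
wrist_force: [0.2, -0.7, -0.3]
gripper_width: 36.2
grip_force: 0.0
```

Emit:
send_rows:
  gripper: 10
  moves:
    - {"offset": [0,0,0],"spin": 0}
    - {"offset": [0,0,0],"spin": 0}
    - {"offset": [0,0,0],"spin": 0}
    - {"offset": [0,0,0],"spin": 0}
    - {"offset": [0,0,0],"spin": 0}

```text
t: 17.1
ee_pos: [469.5, -180.7, 73.5]
tcp_rot: [3.135, -0.19, 0.004]
wrist_force: [-0.3, 1.3, 6.6]
gripper_width: 14.4
grip_force: 58.7
```

```bash
python3 - <<'E'
from h import *
st=readout.get_state();print(st["ee_pos"],st["tcp_rot"],st["wrist_force"],st["gripper_width"])
# head y from current wrist and top pictures
c=cam("wrist");cv2.imwrite("pics/w10.png",c["color"])
for n in ["wrist","scene","top"]:
    c=cam(n)
    for q in ["head","carriage","post"]:
        for d in find_in(n,q)[:2]: print(n,q,np.round(d["bbox"],1),round(d["conf"],2))
c=cam("wrist")
ax=np.array([.1203,.9927]);b=np.array([477.5,-100.2]);xx=np.array([.9927,-.1203])
o=b+65*ax
pts=[[*(o+xx*s*38+ax*t),z] for s,z in((1,86),(-1,74)) for t in(-20,0,20)]
print(proj(c,pts))
E
```

```text
[ 469.50466353 -180.72622068   73.54738825] [ 3.13509508 -0.19038533  0.00446603] [-0.28338353  1.31550135  6.62256772] 14.440653191376013
wrist head [  0.  152.1  97.2 333.7] 0.94
wrist carriage [ 70.  206.6 274.3 292.1] 0.59
wrist post [ 68.  202.8 276.9 289.6] 0.91
scene carriage [327.3 175.2 350.6 190. ] 0.71
scene carriage [151.4 230.8 173.8 246.1] 0.37
scene post [328.9 176.5 350.6 188.2] 0.73
top head [313.2 181.4 332.2 213.5] 0.81
top carriage [338.1 191.4 370.8 203.4] 0.67
top carriage [304.6 180.6 371.3 216.2] 0.41
top post [337.2 191.7 369.2 207.4] 0.5
[[ -16.14908165  204.94187667]
 [ -59.38157492  204.93823776]
 [-102.62808788  204.93459767]
 [  44.08530963  317.33045308]
 [  10.4390971   317.34180361]
 [ -23.21560866  317.353157  ]]
```

```bash
python3 - <<'E'
from h import *
st=readout.get_state();c=cam("wrist");K,R,t=P(c)
Rt=cv2.Rodrigues(st["tcp_rot"])[0]
def T(R,t): M=np.eye(4);M[:3,:3]=R;M[:3,3]=t;return M
Mct=T(R,t)@T(Rt,st["ee_pos"])
T7=T(cv2.Rodrigues(np.array([3.13812888,-0.141852605,0.00220809]))[0],[477.04,-102.24,236.756])
M=Mct@np.linalg.inv(T7)
c7=dict(intrinsics=K,rvec=cv2.Rodrigues(M[:3,:3])[0],tvec=M[:3,3])
s=800/300;ax=np.array([.1203,.9927]);g=lambda u,v,z:atz(c7,u/s+120,v/s+100,z)[:2]
b=g(357.4,208.8,70);print("bore",b)
for n,a in dict(det=(195.5,290,74),detL=(150,290,74),detR=(242,290,74),lamp=(180,115,86),lampL=(133,115,86)).items(): print(n,(g(*a)-b)@ax)
E
```

```text
bore [ 477.71288761 -100.19852643]
det 69.75569362083603
detL 89.65468224131867
detR 49.41783184533303
lamp 69.79173364351365
lampL 87.9854777384632
```

The head lies 69.7 mm ahead along the rail. I'll slide 58 mm first, then creep.

Emit:
send_rows:
  moves:
    - {"offset": [0,-3,0],"spin": 0}
    - {"offset": [0,-10,0],"spin": 0}
    - {"offset": [0,-18,0],"spin": 0}
    - {"offset": [0,-26,0],"spin": 0}
    - {"offset": [0,-34,0],"spin": 0}
    - {"offset": [0,-42,0],"spin": 0}
    - {"offset": [0,-50,0],"spin": 0}
    - {"offset": [0,-55,0],"spin": 0}
    - {"offset": [0,-58,0],"spin": 0}
    - {"offset": [0,-58,0],"spin": 0}

```text
t: 19.1
ee_pos: [477.0, -123.4, 73.5]
tcp_rot: [3.135, -0.19, 0.006]
wrist_force: [0.6, 0.5, 5.9]
gripper_width: 14.3
grip_force: 58.8
```

Emit:
send_rows:
  moves:
    - {"offset": [0,-1,0],"spin": 0}
    - {"offset": [0,-2,0],"spin": 0}
    - {"offset": [0,-3,0],"spin": 0}
    - {"offset": [0,-4,0],"spin": 0}
    - {"offset": [0,-4,0],"spin": 0}

```text
t: 19.73
ee_pos: [477.5, -119.9, 73.5]
tcp_rot: [3.134, -0.19, 0.006]
wrist_force: [-0.3, -2.2, 6.4]
gripper_width: 13.8
grip_force: 58.8
```

Emit:
send_rows:
  moves:
    - {"offset": [0,-0.5,0],"spin": 0}
    - {"offset": [0,-1,0],"spin": 0}
    - {"offset": [0,-1.5,0],"spin": 0}
    - {"offset": [0,-2,0],"spin": 0}
    - {"offset": [0,-2,0],"spin": 0}

```text
t: 20.35
ee_pos: [477.7, -118.0, 73.6]
tcp_rot: [3.133, -0.19, 0.006]
wrist_force: [0.5, -1.8, 4.6]
gripper_width: 14.2
grip_force: 58.8
```

Emit:
send_rows:
  moves:
    - {"offset": [0,-0.5,0],"spin": 0}
    - {"offset": [0,-1,0],"spin": 0}
    - {"offset": [0,-1,0],"spin": 0}

```text
t: 20.72
ee_pos: [477.8, -117.1, 73.6]
tcp_rot: [3.133, -0.19, 0.006]
wrist_force: [-0.5, -2.2, 5.6]
gripper_width: 14.1
grip_force: 58.8
```

Emit:
send_rows:
  moves:
    - {"offset": [0,-0.5,0],"spin": 0}
    - {"offset": [0,-1,0],"spin": 0}
    - {"offset": [0,-1,0],"spin": 0}

```text
t: 21.1
ee_pos: [478.0, -116.1, 73.5]
tcp_rot: [3.133, -0.19, 0.006]
wrist_force: [-0.6, -2.7, 5.4]
gripper_width: 14.1
grip_force: 58.8
```

Emit:
send_rows:
  moves:
    - {"offset": [0,-0.5,0],"spin": 0}
    - {"offset": [0,-1,0],"spin": 0}
    - {"offset": [0,-1,0],"spin": 0}

```text
t: 21.48
ee_pos: [478.1, -115.1, 73.6]
tcp_rot: [3.133, -0.19, 0.007]
wrist_force: [-0.2, -2.2, 5.6]
gripper_width: 14.2
grip_force: 58.8
```

Emit:
send_rows:
  moves:
    - {"offset": [0,-0.5,0],"spin": 0}
    - {"offset": [0,-1,0],"spin": 0}
    - {"offset": [0,-1,0],"spin": 0}

```text
t: 21.85
ee_pos: [478.3, -113.8, 73.5]
tcp_rot: [3.134, -0.19, 0.007]
wrist_force: [-0.5, -1.5, 5.4]
gripper_width: 13.7
grip_force: 58.8
```

Emit:
send_rows:
  moves:
    - {"offset": [0,-0.5,0],"spin": 0}
    - {"offset": [0,-1,0],"spin": 0}
    - {"offset": [0,-1,0],"spin": 0}

```text
t: 22.22
ee_pos: [478.4, -112.4, 73.5]
tcp_rot: [3.135, -0.19, 0.007]
wrist_force: [0.5, 0.8, 5.9]
gripper_width: 14.1
grip_force: 58.8
```

Emit:
send_rows:
  moves:
    - {"offset": [0,-0.5,0],"spin": 0}
    - {"offset": [0,-1,0],"spin": 0}
    - {"offset": [0,-1,0],"spin": 0}

```text
t: 22.6
ee_pos: [478.7, -110.2, 73.5]
tcp_rot: [-3.134, 0.192, -0.007]
wrist_force: [1.6, 4.7, 5.6]
gripper_width: 14.4
grip_force: 58.9
```

The ball is drawing the carriage in (+4.7 N forward, jumped 2.2 mm). Now follow it to zero force.

Emit:
send_rows:
  moves:
    - {"offset": [0,-0.5,0],"spin": 0}
    - {"offset": [0,-1,0],"spin": 0}
    - {"offset": [0,-1,0],"spin": 0}

```text
t: 22.98
ee_pos: [478.8, -109.6, 73.5]
tcp_rot: [-3.135, 0.191, -0.007]
wrist_force: [1.6, 2.9, 6.1]
gripper_width: 13.9
grip_force: 58.8
```

Emit:
send_rows:
  moves:
    - {"offset": [0,-0.5,0],"spin": 0}
    - {"offset": [0,-1,0],"spin": 0}
    - {"offset": [0,-1,0],"spin": 0}

```text
t: 23.35
ee_pos: [478.8, -109.4, 73.5]
tcp_rot: [3.135, -0.19, 0.007]
wrist_force: [0.4, -0.4, 6.0]
gripper_width: 14.3
grip_force: 58.8
```

Emit:
send_rows:
  moves:
    - {"offset": [0,0,0],"spin": 0}
    - {"offset": [0,0,0],"spin": 0}
    - {"offset": [0,0,0],"spin": 0}
    - {"offset": [0,0,0],"spin": 0}
    - {"offset": [0,0,0],"spin": 0}
    - {"offset": [0,0,0],"spin": 0}

```text
t: 24.1
ee_pos: [478.8, -109.4, 73.5]
tcp_rot: [3.135, -0.19, 0.007]
wrist_force: [0.1, -1.1, 6.7]
gripper_width: 14.1
grip_force: 58.8
```

```bash
python3 - <<'E'
from h import *
st=readout.get_state();print(st["ee_pos"],st["wrist_force"],st["grip_force"])
c=cam("top")
for q in ["carriage","head"]:
    for d in find_in("top",q)[:1]: print(q,np.round(d["bbox"],1))
print(ticket.job_done())
E
```

```text
[ 478.82266481 -109.38179623   73.50743419] [ 0.10588757 -1.14540907  6.6973509 ] 58.80552392976824
carriage [318.1 188.6 347.5 204.6]
head [313.5 181.3 334.6 212.1]
the job is handed in; nothing more can be done
None
```

I handed the job in at about 24 s with the cell dipped in the pot and seated in the bore, and the carriage held in the notch by the post at about 59 N. The notch position was judged by force and travel only, and the result of the judging was not shown.

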